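# Lock a travel-stop nut with spanner and locking handle

## Task

Lock the travel stop on the teal bracket without losing its setting: slide the larger of the two open spanners onto the lower hex nut, gently and fully home, lying flat with its handle along the bracket beside the stop pin, and let go of it. Then turn the locking handle above it clockwise (seen from above), so that the spanner bears on the pin and keeps the lower nut from turning (15 degrees of slack is all right), and tighten with about 15 N at the knob, never over 20 N. Leave the spanner in place on the nut and the other things on the bench undisturbed.

Things in the scene. Friction and masses are not known exactly. Their poses are not given: they have to be found in the camera images.
- bracket: Fixed teal bracket; origin on the table, on the axis of its stud (23 mm, top 112 mm up). The spanner handle goes along its -y axis. Footplate x -50..50, y -180..55 mm, top 30 mm up. Pad round the stud (x -45..45, y -45..50) and ledge at the far end (x -40..40, y -178..-152) stand 50 mm up and carry the spanner; between them a channel 20 mm deep leaves room for fingertips.
- pin: Upright stop pin (12 mm thick, 35 mm tall, origin at its foot, 50 mm above the table) on the ledge, at x -20, y -163 of the bracket. It stands 4 mm clear of a spanner handle that lies straight along the bracket's -y axis, on the side to which clockwise turning takes the handle.
- lower_nut_mid (a point): Centre of the lower hex nut (36 mm across flats, 18 mm tall, 50 to 68 mm above the table). Its axes turn with the nut: x is square to a pair of flats, y runs along those flats; the spanner slides on along y, in the bracket's +y direction. The nut turns stiffly (about 0.3 N m).
- lower_nut (a joint): Turn of the lower nut, rad, + anticlockwise from above, 0 = its flats parallel to the bracket's y axis; starts between 0 and 0.05 and is the setting that must be kept within 0.3 of 0.
- washer (a joint): Wind-up of the spring washer between the nuts, rad: 0 until the locking nut meets it (at an angle not known beforehand), then grows with the load at the knob: it starts at 6 N, about 0.13 at 10 N, 0.3 at 15 N, 0.6 at 24 N. After release it springs back to at most 0.2 and stays.
- jam_knob (a point): Centre of the upright black knob (22 mm thick, 40 mm tall, middle 125, top 145 mm above the table) on the locking (jam) nut's handle bar, 95 mm from the stud axis, away from the spanner side. The 11 mm bar stays below 112 mm. Clockwise tightens: it runs easily (1 to 2 N) for 0.7 to 1.3 rad, then meets the washer and stiffens (6 N, then 0.3 N more per mm of knob travel).
- spanner_grip (a point): Grip point in the handle (20 mm wide) of the larger open spanner (steel, 12 mm thick, 0.4 kg, 200 mm long), half-way up, 75 mm from the jaw centre, near its centre of mass; x points towards the jaws, z up. It lies flat on two wooden blocks 76 mm apart, its underside 22 mm above the table, 18 mm above the rest's base.
- spanner_jaw (a point): Centre of the larger spanner's jaws, half-way up; x points out of the mouth. Opening 37.4 mm, flared at the mouth; the prongs reach 24 mm ahead of this point, the head is 68 mm wide at the mouth, the closed end lies 23 mm behind, so that fully home this point is within about 2 mm of the nut's axis, 56 mm above the table.
- small_spanner_mid (a point): Middle of the smaller open spanner (24 mm jaws, 150 mm long) on a like wooden rest: too small for the nut, leave it alone.
- tin: Bystander: upright tin can 60 mm wide, 75 mm tall, origin under its centre.
- spare_nut: Bystander: spare hex nut 32 mm across, 14 mm tall, origin under its centre.
- gauge_block: Bystander: steel block 50 by 90 by 30 mm, origin under its centre.
Things that resemble listed ones, but are neither listed nor needed, are in the scene too. What is shaped like the part that bears spanner_grip but orange, red or yellow is not meant.

How it is judged (in metres and radians):
On the way, in this order (a step that is already met when the one before it is completed fails the run):
1. the larger spanner is fully home on the lower nut, lying flat, and let go (horizontal distance between spanner_jaw and lower_nut_mid below 0.005 m and height (world z) of spanner_jaw between 0.053 and 0.06 m and angle between spanner_jaw's own z axis and vertical below 0.08 rad and contact force between each of the arm, the fingers and spanner below 0.3 N), for 0.2 s.
2. the locking nut is tightened onto the washer while the spanner bears on the pin (value of joint washer above 0.13 rad and contact force between spanner and pin above 2 N), for 0.1 s.
At the end, for the whole second after the job is handed in: The washer is wound up by at least 0.12 rad and stays so, the lower nut is within 0.30 rad of its mark, and the larger spanner lies flat and at rest on the lower nut (jaw centre within 6 mm of its axis), its handle beside the stop pin (value of joint washer above 0.12 rad and value of joint lower_nut between -0.3 and 0.3 rad and horizontal distance between spanner_jaw and lower_nut_mid below 0.006 m and height (world z) of spanner_jaw between 0.052 and 0.061 m and angle between spanner_jaw's own z axis and vertical below 0.1 rad and horizontal distance between spanner_grip and pin below 0.1 m and linear speed of spanner below 0.01 m/s); the robot touches nothing.
It fails at once if the lower nut turned more than 0.30 rad from its mark (value of joint lower_nut below -0.3 rad or value of joint lower_nut above 0.3 rad).
It fails at once if the locking nut overtightened: more than about 24 N at the knob (value of joint washer above 0.6 rad).
It fails at once if the spanner rammed against the nut with more than 40 N while gripped (contact force between the fingers and spanner above 1 N and contact force between spanner and lower_nut above 40 N).
It fails at once if a bystander was disturbed (distance of any of tin, spare_nut, gauge_block, small_spanner_mid from where it was at the start of the episode above 0.02 m).
It also fails if it takes over 72 s, if anything falls off the work surface, if the arm or the gripper's body presses on something with over 40 N, if the wrist force passes 120 N, or if a joint passes its speed limit or range.

## Robot

A 6-joint arm with a two-finger parallel gripper is mounted at the origin on the work surface. World frame = base frame: x ahead of the robot, y to its left, z up, the work surface at z = 0. Lengths are in mm, angles in rad, forces in N, time in s.
With the tool pointing down it reaches from about 300 to 875 mm from the base axis. Payload 6.4 kg.
Tool frame: the origin (TCP) lies midway between the tips of the shut fingers; the grasp point (between the pads) lies 19 mm behind it; z points along the fingers, y is the direction in which the jaws open and shut (so a half turn about z gives the same grasp; the last joint's range is limited). The gripper opens to 85 mm and grips with 20 to 120 N. Pads are 22 mm wide; open, the fingers measure 114 mm over their backs; the gripper's body (76 mm by 85 mm) begins 54 mm behind the grasp point. The pads swing forward as they close: fully open they stand 13 mm farther back than shut.
Start: joints at [-1.369, 0.181, 1.607, -0, 1.354, -0.206], TCP at [228.057, -527.855, 231.288] pointing down, gripper open.
Joint ranges: [-2.99, 2.99], [-0.89, 2.07], [0.3, 2.58], [-1.14, 4.28], [0, 2.63], [-3.12, 3.12]. Speed limits (rad/s): [2.57, 2.57, 3.01, 3.14, 3.14, 3.14].

## Interface

Orientations are given as a unit quaternion [w, x, y, z].
In Python, from station import ctrl gives the robot as it stands.
- The arm moves only by the tool apply_moves, never from a script. Its argument "increments" is a list of rows, each a list of 2 entries, a list of its own where there are three numbers: the shift along the tool's x, y, z in units of 5 cm (1.0 is 5 cm), then the turn, a rotation vector about the tool's x, y, z in units of 0.08 rad (1.0 is 0.08 rad). A call has 1 to 8 rows; each row shifts and turns the commanded pose from where the row before left it, along the tool's axes as they then stand; what a row does not reach is not made up. A row lasts 1/10 s, in which the tool goes at most 50 mm and 8.59 degrees, less where a joint would pass 70% of its speed; a pose out of reach is approached as far as the arm can. A call with a number of a shift or a turn outside -1 to 1 is refused whole. A call with a gripper value outside its range is refused whole. "gripper" is the gripper's target within -1 to 1 (shut at 1, half-way at 0, fully open at -1), set as the call begins (left out, the last holds). The fingers move at their own pace and stop on an object; "newtons" is the grip in N (left out, the last holds). Time passes only in rows, so rows that do not move let the fingers close. It gives the time, the measured TCP pose, the force and the opening at its end, in the units of the state.
- ctrl.get_state(): the state, without advancing time (a new reading comes with each control period).
- ctrl.snapshot(name): name is "scene" or "top" or "wrist"; returns a dict with "img" (480x640x3 uint8, red, green, blue), "fx", "fy", "cx", "cy" (pixels), "R" (3x3) and "t" (3): a world point X has camera coordinates R X + t. Camera axes: x right, y down, z forward; pixel columns grow to the right and rows downward; lengths in mm; the calibration is good to about 2 mm. The wrist camera is an equidistant fisheye: a pixel r from the principal point sees the ray r / f radians off the axis. A picture is of the moment at which its call begins. There is no depth.
- ctrl.sign_off(): hands the job in, once; it reports no verdict.
Trained networks look in a picture, given as the dict that the camera call returned (one of the last four; its "shot" number tells which), for a name from the list of things; names that differ only in an ending like _2 or _b are one class to them, and where a whole thing is asked for, a point or a joint stands for the part that bears it (a point fixed in the world has none). Each returns a list of dicts, best first, with "conf" (0 to 1); they miss things now and then, are a little off and sometimes report something else, mostly with a low value. They report only what shows in the picture. A call takes as long as a camera call. They do not tell look-alikes from the thing itself.
- ctrl.spot_in(picture, target): "bbox" ([left, top, right, bottom] in pixels, round what is visible of it).
- ctrl.regions_of(picture, target): "region" (480x640 bool, what is visible of it) and "bbox" ([left, top, right, bottom] in pixels, round what is visible of it).
The state is a dict: "time": time; "joints": joint angles; "qvel": joint speeds; "tau": joint torques, N m; "tcp_pos": TCP position; "ee_rot": TCP orientation; "force": force on the tool from outside, world axes, zero at the start; "moment": the same for the moment, N m; "finger_gap": opening from 0.0 (shut) to 1.0 (fully open).
Only numpy, scipy, OpenCV 4.12 (cv2) and the standard library are available. Lean on these libraries where they do the work, as an engineer would, in place of code of your own. Each camera call takes 0.05 s, during which the arm holds its last target. There are 200 camera calls.

## Working session

There is one attempt and no reset: what is moved stays moved. The work goes in short steps, Python scripts to look and compute and a tool call to move; the robot and the scene stay as the last step left them, time stands still between calls to the robot, and variables do not carry over. Pictures are saved under pics/ and viewed, about 8 in all and at most 12, crops included, and the job is handed in when it is done.

Besides the shell and the picture viewer there is one more tool, called after "Emit:" in YAML: its name, and indented under it one key for each argument. apply_moves: Moves the arm, as the interface text tells. Its arguments: {"type":"object","properties":{"increments":{"type":"array"},"gripper":{"type":"number"},"newtons":{"type":"number"}},"required":["increments"]}

```bash
mkdir -p pics; ls; cat > h.py <<'E'
import numpy as np, cv2
from station import ctrl
def save(s,n,crop=None,scale=1):
    im=s["img"][:,:,::-1]
    if crop: a,b,c,d=crop; im=im[b:d,a:c]
    cv2.imwrite(f"pics/{n}.png",cv2.resize(im,None,fx=scale,fy=scale,interpolation=cv2.INTER_CUBIC))
def ray(s,u,v):
    R=np.array(s["R"]);t=np.array(s["t"])
    d=np.array([(u-s["cx"])/s["fx"],(v-s["cy"])/s["fy"]])
    if s.get("fish"):
        r=np.linalg.norm(d); d3=np.array([*(d/max(r,1e-9)*np.sin(r)),np.cos(r)])
    else: d3=np.array([*d,1])
    return -R.T@t, R.T@d3
def at(s,u,v,z):
    c,d=ray(s,u,v); return c+d*(z-c[2])/d[2]
def proj(s,X):
    p=np.array(s["R"])@np.array(X,float)+np.array(s["t"])
    if s.get("fish"):
        r=np.hypot(p[0],p[1]); th=np.arctan2(r,p[2]); k=th/max(r,1e-9)
        return np.array([s["fx"]*p[0]*k+s["cx"],s["fy"]*p[1]*k+s["cy"]])
    return np.array([s["fx"]*p[0]/p[2]+s["cx"],s["fy"]*p[1]/p[2]+s["cy"]])
def snap(n):
    s=ctrl.snapshot(n); s["fish"]=(n=="wrist"); return s
E
python3 - <<'E'
from h import *
np.set_printoptions(precision=1,suppress=True)
S={}
for n in ["top","scene"]:
    s=snap(n); save(s,n+"0"); print(n,s["fx"],s["cx"],s["cy"],-np.array(s["R"]).T@s["t"])
    for k in ["bracket","pin","jam_knob","lower_nut","spanner_grip","small_spanner_mid","tin","spare_nut","gauge_block"]:
        for d in ctrl.spot_in(s,k)[:4]:
            b=d["bbox"];print(k,round(d["conf"],2),np.round(b),at(s,(b[0]+b[2])/2,(b[1]+b[3])/2,30))
E
```

```text
pics
top 552.09770158746 315.9119258329534 234.4455845537688 [ 522.1  -46.1 1220.3]
bracket 0.77 [172. 240. 297. 319.] [504.4 110.8  30. ]
pin 0.56 [326. 138. 367. 165.] [ 781.8 -131.9   30. ]
pin 0.51 [172. 265. 218. 318.] [479.1 194.3  30. ]
jam_knob 0.73 [170. 262. 220. 323.] [477.6 194.1  30. ]
lower_nut 0.91 [171. 264. 222. 319.] [478.8 191.6  30. ]
spanner_grip 0.77 [359. 279. 450. 308.] [ 474.3 -255.3   30. ]
spanner_grip 0.76 [326. 345. 410. 406.] [ 299.4 -174.    30. ]
spanner_grip 0.64 [170. 340. 259. 388.] [325.  150.6  30. ]
spanner_grip 0.57 [407. 115. 464. 195.] [ 775.5 -326.    30. ]
small_spanner_mid 0.78 [376. 230. 453. 252.] [ 587.3 -277.9   30. ]
tin 0.6 [253. 141. 278. 173.] [770.9  45.2  30. ]
tin 0.56 [362. 280. 452. 309.] [ 471.4 -260.3   30. ]
spare_nut 0.56 [315. 181. 331. 196.] [700.4 -79.6  30. ]
gauge_block 0.71 [328. 140. 367. 166.] [ 779.  -133.9   30. ]
scene 620.1633061992328 321.9085767788479 230.5342785634616 [1450.9 -419.7  725.2]
bracket 0.91 [320. 152. 439. 276.] [463.  127.8  30. ]
pin 0.63 [324. 307. 344. 329.] [732.3 -93.8  30. ]
jam_knob 0.95 [397. 156. 417. 214.] [370.6 244.7  30. ]
lower_nut 0.55 [393. 154. 417. 222.] [382.6 232.7  30. ]
spanner_grip 0.96 [324. 179. 390. 209.] [367.2 118.8  30. ]
spanner_grip 0.9 [179. 191. 253. 240.] [ 343.4 -197.2   30. ]
spanner_grip 0.74 [154. 349. 250. 442.] [ 817.2 -337.6   30. ]
small_spanner_mid 0.6 [158. 275. 250. 313.] [ 591.9 -281.9   30. ]
tin 0.62 [399. 281. 436. 336.] [762.6  49.5  30. ]
gauge_block 0.96 [288. 329. 354. 373.] [ 796.  -142.5   30. ]
```

View pics/top0.png

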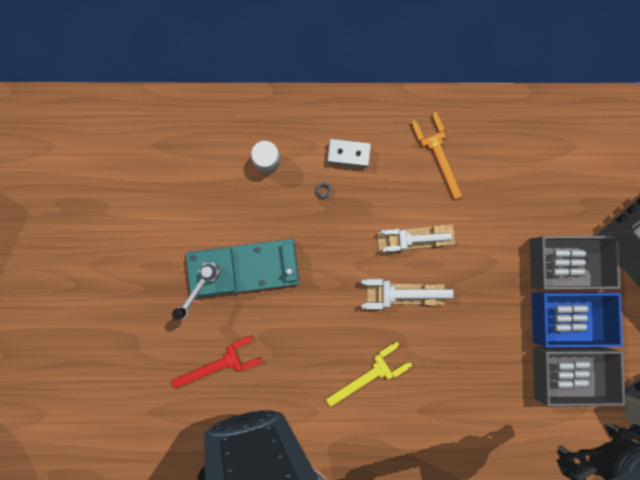

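View pics/scene0.png

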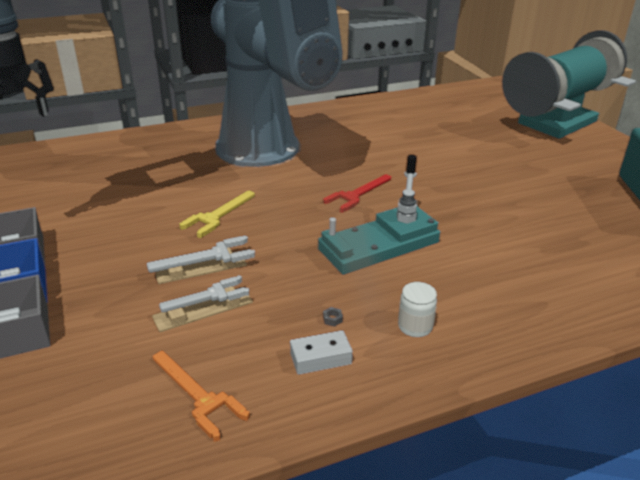

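The larger silver spanner is at about (405,294), with its jaws to the left. The silver one above it at (415,239) is smaller, and the yellow, red and orange ones are decoys. The bracket's stud is at (207,272), its pin at (289,272) and the black knob at (180,313). Next I'll measure these roughly.

```bash
python3 - <<'E'
from h import *
from scipy.spatial.transform import Rotation as Ro
np.set_printoptions(precision=3,suppress=True)
s=snap("top"); st=ctrl.get_state(); q=st["ee_rot"]; print(st["time"],st["tcp_pos"],q); print(Ro.from_quat([q[1],q[2],q[3],q[0]]).as_matrix())
hsv=cv2.cvtColor(s["img"],cv2.COLOR_RGB2HSV)
m=cv2.inRange(hsv,(75,80,40),(95,255,255)); m[:, :150]=0; m[:,330:]=0
c=max(cv2.findContours(m,0,1)[0],key=cv2.contourArea); 
box=cv2.boxPoints(cv2.minAreaRect(c)); print("bracket box",box, [at(s,*p,40)[:2] for p in box])
for n,p,z in [("stud",(207,272),112),("pin",(289,271),85),("knob",(180,313),145),("jawbase",(387,294),34),("tail",(452,294),34)]: print(n,at(s,*p,z))
save(s,"topcrop",(160,210,470,330),2.5)
w=snap("wrist"); R=np.array(w["R"]); print("wrist cam",-R.T@w["t"],R,w["fx"],w["cx"],w["cy"])
E
```

```text
1.05 [ 228.068 -527.854  231.296] [ 0.     0.979  0.203 -0.   ]
[[ 0.918  0.397  0.   ]
 [ 0.397 -0.918 -0.   ]
 [-0.     0.    -1.   ]]
bracket box [[185.071 252.555]
 [292.536 238.778]
 [298.286 283.63 ]
 [190.822 297.407]] [array([561.948, 214.702]), array([591.166, -14.098]), array([495.496, -26.441]), array([466.866, 201.23 ])]
stud [520.63  154.608 112.   ]
pin [522.352  -8.146  85.   ]
knob [441.944 199.612 145.   ]
jawbase [ 472.838 -216.356   34.   ]
tail [ 472.514 -356.159   34.   ]
wrist cam [ 295.345 -499.139  374.148] [[ 0.397 -0.918 -0.   ]
 [-0.879 -0.38   0.287]
 [-0.263 -0.114 -0.958]] 371.64829954431775 324.4794029896567 234.69836310496342
```

View pics/topcrop.png

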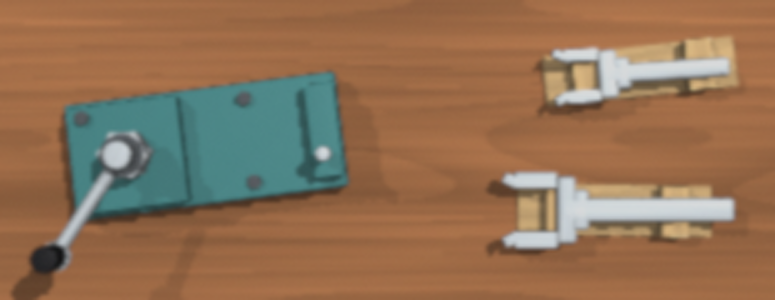

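The enlarged crop confirms it: the larger silver spanner is the lower one, about 200 mm long against 150–165 mm for the other. I'll hover over its grip point.

Emit:
apply_moves:
  increments:
    - [[0.83,-0.38,0.12],[0,0,0]]
    - [[0.83,-0.38,0.12],[0,0,0]]
    - [[0.83,-0.38,0.12],[0,0,0]]
    - [[0.83,-0.38,0.12],[0,0,0]]
    - [[0.83,-0.38,0.12],[0,0,0]]
    - [[0.83,-0.38,0.12],[0,0,0]]
    - [[0.83,-0.38,0.12],[0,0,0]]
    - [[0.83,-0.38,0.12],[0,0,0]]

```text
time: 1.9
tcp_pos: [473.7, -255.2, 183.3]
ee_rot: [0.0, 0.979, 0.202, 0.0]
force: [0.6, -1.1, -0.7]
finger_gap: 1.0
```

Emit:
apply_moves:
  increments:
    - [[0,0,0],[0,0,-0.97]]
    - [[0,0,0],[0,0,-0.97]]
    - [[0,0,0],[0,0,-0.97]]
    - [[0,0,0],[0,0,-0.97]]
    - [[0,0,0],[0,0,-0.97]]
    - [[0,0,0],[0,0,-0.97]]
    - [[0,0,0],[0,0,-0.97]]
    - [[0,0,0],[0,0,-0.97]]

```text
time: 2.7
tcp_pos: [472.6, -256.7, 183.3]
ee_rot: [0.0, 0.87, 0.493, 0.0]
force: [1.0, 0.4, 0.4]
finger_gap: 1.0
```

Emit:
apply_moves:
  increments:
    - [[0,0,0],[0,0,-0.97]]
    - [[0,0,0],[0,0,-0.97]]
    - [[0,0,0],[0,0,-0.97]]
    - [[0,0,0],[0,0,-0.97]]
    - [[0,0,0],[0,0,-0.97]]
    - [[0,0,0],[0,0,-0.97]]
    - [[0,0,0],[0,0,-0.97]]
    - [[0,0,0],[0,0,0]]

```text
time: 3.5
tcp_pos: [472.6, -256.7, 183.3]
ee_rot: [0.0, 0.707, 0.708, -0.0]
force: [0.4, -0.2, 0.3]
finger_gap: 0.999
```

```bash
python3 - <<'E'
from h import *
np.set_printoptions(precision=1,suppress=True)
w=snap("wrist"); im=w["img"].copy()
R=ctrl.regions_of(w,"spanner_grip")
for d in R[:4]: print(d["conf"],d["bbox"])
c=cv2.findContours(R[0]["region"].astype(np.uint8),0,1)[0]
cv2.drawContours(im,c,-1,(255,0,0),1)
for X in [(473,-255,34),(473,-180,34),(473,-356,34)]: cv2.circle(im,tuple(int(round(v)) for v in proj(w,X)),3,(0,255,0),-1)
save(dict(img=im),"w1",None,1.25)
# rectify onto z=34 plane: 1px=0.5mm, x: world y from -380..-140, y: world x 540..410
ys=np.arange(-140,-380,-.4); xs=np.arange(530,415,-.4)
mx=np.zeros((len(xs),len(ys)),np.float32); my=mx.copy()
for i,x in enumerate(xs):
  for j,y in enumerate(ys): mx[i,j],my[i,j]=proj(w,(x,y,34))
rec=cv2.remap(w["img"],mx,my,1); save(dict(img=rec),"w1r")
E
```

```text
0.87 [515.7, 231.4, 638.0, 329.7]
0.71 [79.3, 41.2, 212.4, 228.8]
```

View pics/w1.png

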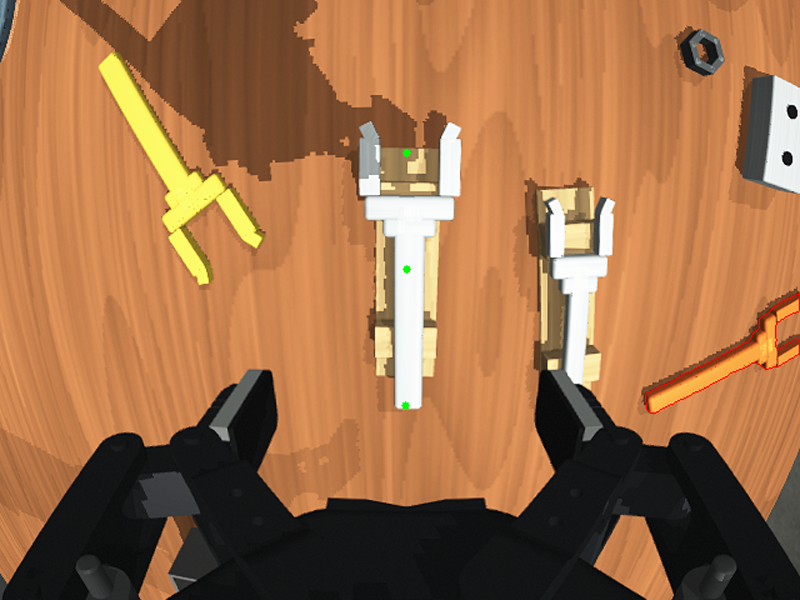

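View pics/w1r.png

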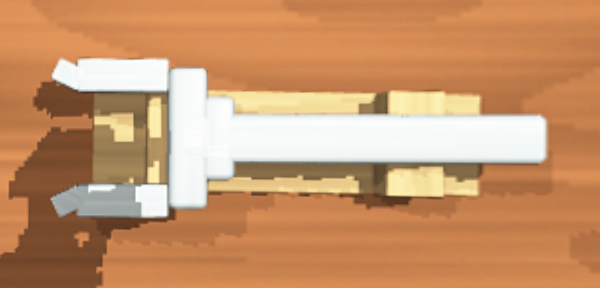

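The large spanner lies along world y. Its handle centre is at x≈475, its jaw centre at y≈-184 and its grip point at y≈-259. The network's mask in this picture fell on the orange decoy, so I ignored it. Descending to grasp.

Emit:
apply_moves:
  increments:
    - [[-0.05,0.05,0.8],[0,0,0]]
    - [[0,0,0.8],[0,0,0]]
    - [[0,0,0.8],[0,0,0]]
    - [[0,0,0.5],[0,0,0]]
    - [[0,0,0.4],[0,0,0]]
    - [[0,0,0.16],[0,0,0]]
    - [[0,0,0],[0,0,0]]
  gripper: -1

```text
time: 4.3
tcp_pos: [474.4, -258.6, 9.3]
ee_rot: [-0.001, 0.707, 0.707, -0.0]
force: [0.3, 1.1, 0.3]
finger_gap: 1.0
```

Emit:
apply_moves:
  increments:
    - [[0,0,0],[0,0,0]]
    - [[0,0,0],[0,0,0]]
    - [[0,0,0],[0,0,0]]
    - [[0,0,0],[0,0,0]]
    - [[0,0,0],[0,0,0]]
    - [[0,0,0],[0,0,0]]
    - [[0,0,0],[0,0,0]]
    - [[0,0,0],[0,0,0]]
  gripper: 1
  newtons: 60

```text
time: 5.1
tcp_pos: [475.5, -259.5, 11.1]
ee_rot: [0.001, 0.707, 0.707, 0.0]
force: [-1.4, 0.6, 7.1]
finger_gap: 0.217
```

Emit:
apply_moves:
  increments:
    - [[0,0,-0.3],[0,0,0]]
    - [[0,0,-0.5],[0,0,0]]
    - [[0,0,-0.7],[0,0,0]]
    - [[0,0,-0.7],[0,0,0]]
    - [[0,0,0],[0,0,0]]

```text
time: 5.6
tcp_pos: [477.8, -261.3, 125.9]
ee_rot: [0.005, 0.707, 0.708, 0.0]
force: [0.5, -1.1, -3.8]
finger_gap: 0.221
```

Emit:
apply_moves:
  increments:
    - [[0.4,0.12,0],[0,0,-0.2]]
    - [[0.8,0.22,0],[0,0,-0.2]]
    - [[0.8,0.22,0],[0,0,-0.2]]
    - [[0.8,0.22,0],[0,0,-0.2]]
    - [[0.8,0.22,0],[0,0,-0.2]]
    - [[0.8,0.22,0],[0,0,-0.2]]
    - [[0.4,0.12,0],[0,0,-0.2]]
    - [[0,0,0],[0,0,-0.2]]

```text
time: 6.4
tcp_pos: [529.0, -13.0, 118.9]
ee_rot: [-0.001, 0.658, 0.753, -0.0]
force: [-0.4, -0.8, -4.8]
finger_gap: 0.22
```

Emit:
apply_moves:
  increments:
    - [[0,0,0],[0,0,0]]
    - [[0,0,0],[0,0,0]]

```text
time: 6.6
tcp_pos: [529.6, -16.9, 119.6]
ee_rot: [-0.001, 0.66, 0.751, -0.0]
force: [0.4, -0.3, -3.6]
finger_gap: 0.218
```

```bash
python3 - <<'E'
from h import *
w=snap("wrist"); save(w,"w2",None,1.25); np.save("w2.npy",w,allow_pickle=True); print(ctrl.get_state()["tcp_pos"],ctrl.get_state()["ee_rot"])
t=snap("top"); save(t,"t2",(160,210,470,330),2.5)
E
```

```text
[529.75002194 -17.13818279 119.84236903] [-3.26439860e-04  6.60636775e-01  7.50705570e-01 -3.03091403e-04]
```

View pics/w2.png

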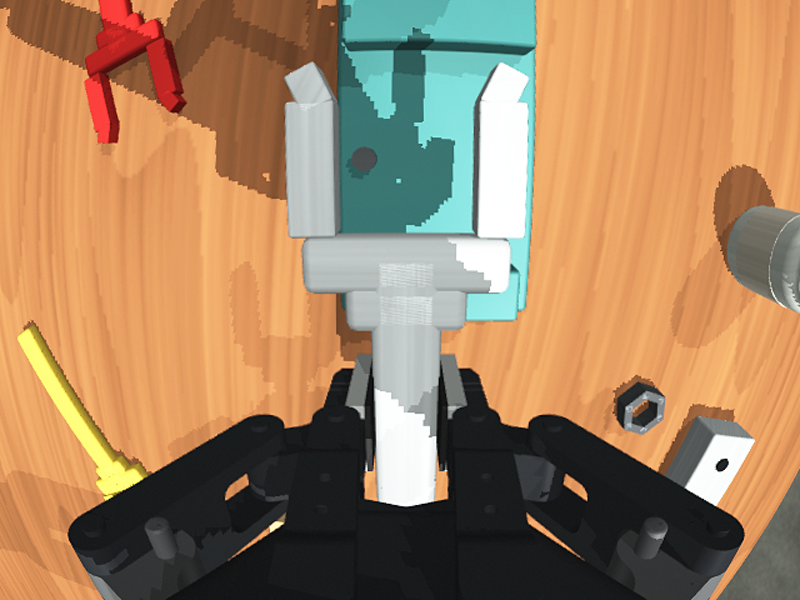

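```bash
cat > rect.py <<'E'
from h import *
def rectify(w,tcp,yaw,z,fx=(-10,190),lat=(-90,90),mm=.4):
    # local frame: f along tool x (forward), l along tool y ; cols = l, rows = forward decreasing
    cx=np.array([np.cos(yaw),np.sin(yaw)]); cy=np.array([cx[1],-cx[0]])
    F=np.arange(fx[1],fx[0],-mm); L=np.arange(lat[0],lat[1],mm)
    P=np.zeros((len(F),len(L),3)); P[...,:2]=np.array(tcp[:2])+F[:,None,None]*cx+L[None,:,None]*cy; P[...,2]=z
    R=np.array(w["R"]);C=P@R.T+np.array(w["t"])
    r=np.hypot(C[...,0],C[...,1]);k=np.arctan2(r,C[...,2])/np.maximum(r,1e-9)
    return cv2.remap(w["img"],(w["fx"]*C[...,0]*k+w["cx"]).astype(np.float32),(w["fy"]*C[...,1]*k+w["cy"]).astype(np.float32),1)
def yawof(q): # tool x yaw, pointing down
    from scipy.spatial.transform import Rotation as Ro
    m=Ro.from_quat([q[1],q[2],q[3],q[0]]).as_matrix(); return np.arctan2(m[1,0],m[0,0])
E
python3 - <<'E'
from rect import *
w=np.load("w2.npy",allow_pickle=True).item(); st=ctrl.get_state(); yaw=yawof(st["ee_rot"]); print("yaw-90",yaw-np.pi/2)
tcp=st["tcp_pos"]
a=rectify(w,tcp,yaw,30); 
hsv=cv2.cvtColor(a,cv2.COLOR_RGB2HSV); teal=cv2.inRange(hsv,(75,60,30),(100,255,255))
F=190-.4*np.arange(a.shape[0]);L=-90+.4*np.arange(a.shape[1])
for f in range(180,40,-20):
    i=int((190-f)/.4); c=np.flatnonzero(teal[i]); print(f,L[c[0]] if len(c) else 0,L[c[-1]] if len(c) else 0)
b=rectify(w,tcp,yaw,tcp[2]+23)
c50=rectify(w,tcp,yaw,50)
out=np.hstack([cv2.resize(x,None,fx=.58,fy=.58) for x in (a,c50,b)]); save(dict(img=out),"r2"); print(out.shape)
for f in (100,90,80,70,30,40): 
    i=int((190-f)/.4); g=cv2.cvtColor(b,cv2.COLOR_RGB2HSV)[i]; c=np.flatnonzero((g[:,1]<40)&(g[:,2]>120)); 
    if len(c): 
        s=np.split(c,np.flatnonzero(np.diff(c)>3)+1); print("sp",f,[(round(L[k[0]],1),round(L[k[-1]],1)) for k in s if len(k)>8])
E
```

```text
yaw-90 0.12726129665992958
180 0 0
160 63.20000000000002 65.20000000000002
140 -33.599999999999994 65.20000000000002
120 -34.0 64.0
100 -33.599999999999994 64.0
80 -33.199999999999996 64.0
60 -33.199999999999996 64.0
(290, 783, 3)
sp 90 [(np.float64(-28.8), np.float64(-18.8)), (np.float64(19.2), np.float64(28.8))]
sp 80 [(np.float64(-31.2), np.float64(-18.8)), (np.float64(18.8), np.float64(30.8))]
sp 70 [(np.float64(-31.2), np.float64(-18.8)), (np.float64(18.8), np.float64(31.2))]
sp 30 [(np.float64(-16.0), np.float64(16.0))]
sp 40 [(np.float64(-27.2), np.float64(27.6))]
```

View pics/r2.png

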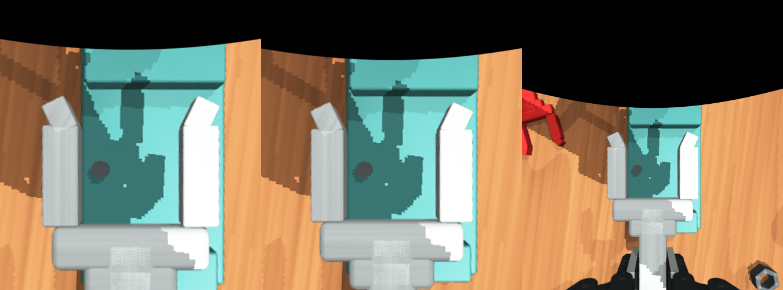

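The spanner is centred in the grip, and the bracket's yaw matches the tool's. The bracket's centreline is about 15 mm to the right of the spanner, and the stud is about 174 mm ahead of the TCP. Moving to the pre-position in front of the nut.

Emit:
apply_moves:
  increments:
    - [[0,0.29,0],[0,0,0]]
    - [[0.4,0,0],[0,0,0]]
    - [[0.4,0,0.3],[0,0,0]]
    - [[0.08,0,0.4],[0,0,0]]
    - [[0,0,0.3],[0,0,0]]
    - [[0,0,0.2],[0,0,0]]
    - [[0,0,0],[0,0,0]]
    - [[0,0,0],[0,0,0]]

```text
time: 7.5
tcp_pos: [539.3, 28.5, 60.5]
ee_rot: [0.0, 0.66, 0.751, 0.0]
force: [-0.1, 0.1, -4.4]
finger_gap: 0.217
```

```bash
python3 - <<'E'
from rect import *
w=snap("wrist"); np.save("w3.npy",w,allow_pickle=True); st=ctrl.get_state();tcp=st["tcp_pos"];yaw=yawof(st["ee_rot"]); print(tcp,yaw-np.pi/2,st["force"])
im=cv2.resize(w["img"],(400,300))
panels=[rectify(w,tcp,yaw,z,(40,140),(-60,60),.3) for z in (68,tcp[2]+23)]
out=np.hstack([cv2.resize(w["img"][:250,120:520],(560,350))]+[ ]) 
pan=np.hstack(panels); 
c=np.zeros((350+pan.shape[0]*560//560,800,3),np.uint8); c[:350,:560]=out; pp=pan[:, :800]; c=c[:350+pp.shape[0]]; c[350:350+pp.shape[0],:pp.shape[1]]=pp
print(c.shape); c=c[:600]; save(dict(img=c),"w3")
L=-90+.4*np.arange(450)
a=rectify(w,tcp,yaw,30);h=cv2.cvtColor(a,cv2.COLOR_RGB2HSV);teal=cv2.inRange(h,(75,60,30),(100,255,255))
for f in range(100,-10,-10):
    c_=np.flatnonzero(teal[int((190-f)/.4)]); 
    if len(c_): print(f,L[c_[0]],L[c_[-1]])
E
```

```text
[539.64756381  28.5948394   60.95455167] 0.12815162766405974 [-0.33044951  0.10720009 -4.29718266]
(684, 800, 3)
100 -50.0 50.0
90 -50.0 49.599999999999994
80 -48.8 48.80000000000001
70 -48.8 48.80000000000001
60 -48.8 48.80000000000001
50 -48.8 48.400000000000006
40 -48.8 48.80000000000001
30 -48.8 48.400000000000006
20 -48.8 48.400000000000006
10 -49.199999999999996 48.400000000000006
0 -48.8 48.400000000000006
```

View pics/w3.png

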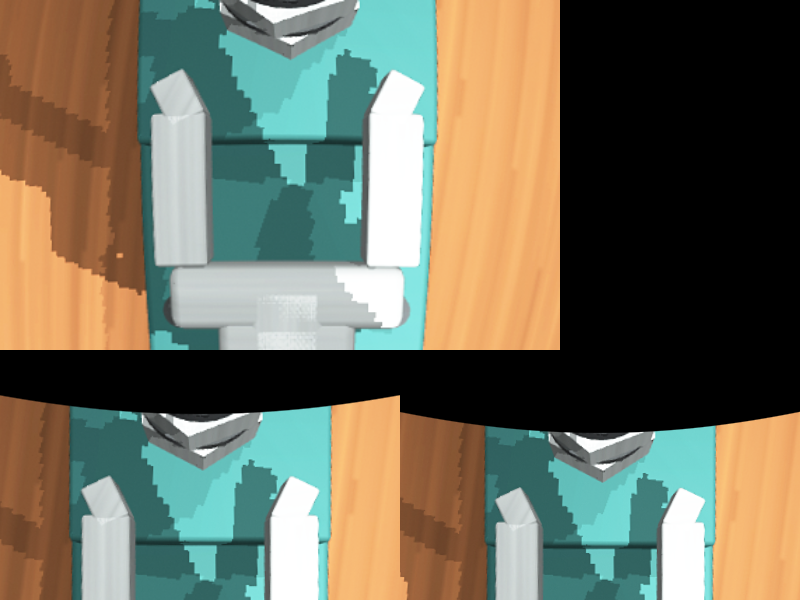

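The spanner is laterally centred to within 0.3 mm. The nut looks turned about 0.03–0.04 rad anticlockwise, with its front corner about 10 mm ahead of the prongs. I'll turn the tool to match and lower.

Emit:
apply_moves:
  increments:
    - [[0,0.06,0],[0,0,-0.38]]
    - [[0,0,0.2],[0,0,0]]
    - [[0,0,0.1],[0,0,0]]
    - [[0,0,0.08],[0,0,0]]
    - [[0,0,0],[0,0,0]]
    - [[0,0,0],[0,0,0]]

```text
time: 8.15
tcp_pos: [541.7, 29.7, 41.0]
ee_rot: [-0.0, 0.649, 0.761, -0.0]
force: [0.8, 0.2, -4.7]
finger_gap: 0.221
```

Emit:
apply_moves:
  increments:
    - [[0,0,0.02],[0,0,0]]
    - [[0,0,0],[0,0,0]]
    - [[0,0,0],[0,0,0]]

```text
time: 8.45
tcp_pos: [542.0, 29.6, 40.4]
ee_rot: [0.0, 0.649, 0.761, 0.0]
force: [-0.3, -0.2, -4.2]
finger_gap: 0.218
```

Emit:
apply_moves:
  increments:
    - [[0.1,0,0],[0,0,0]]
    - [[0.1,0,0],[0,0,0]]
    - [[0.1,0,0],[0,0,0]]
    - [[0.06,0,0],[0,0,0]]
    - [[0.04,0,0],[0,0,0]]
    - [[0,0,0],[0,0,0]]

```text
time: 9.05
tcp_pos: [538.6, 49.7, 40.3]
ee_rot: [0.0, 0.648, 0.761, -0.0]
force: [-0.7, 0.9, -4.1]
finger_gap: 0.222
```

```bash
python3 - <<'E'
from rect import *
w=snap("wrist"); np.save("w4.npy",w,allow_pickle=True); st=ctrl.get_state();tcp=st["tcp_pos"];yaw=yawof(st["ee_rot"]); print(tcp,yaw-np.pi/2,st["force"])
out=cv2.resize(w["img"][:250,180:480],(600,500)); save(dict(img=out),"w4")
E
```

```text
[538.70285686  49.5348167   40.30250975] 0.1598434452523363 [ 0.22892655  0.46238697 -4.12257874]
```

View pics/w4.png

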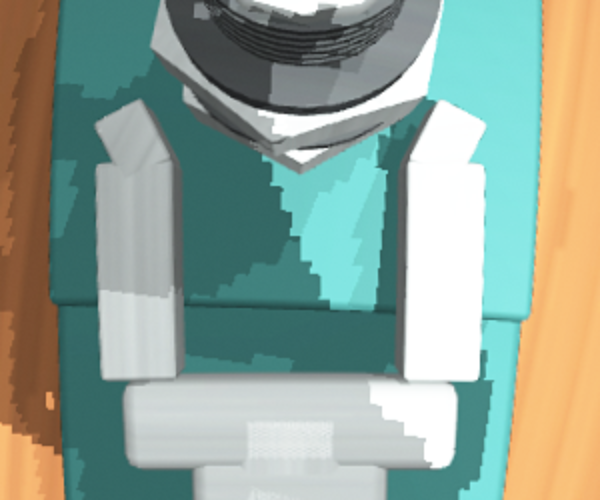

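The lower nut's front corner is about 1.5 mm right of the jaw centreline, at (300,170) against 291. I'll correct that and slide on gently.

Emit:
apply_moves:
  increments:
    - [[0,0.026,0],[0,0,0]]
    - [[0.06,0,0],[0,0,0]]
    - [[0.06,0,0],[0,0,0]]
    - [[0.06,0,0],[0,0,0]]
    - [[0.06,0,0],[0,0,0]]
    - [[0.06,0,0],[0,0,0]]
    - [[0,0,0],[0,0,0]]

```text
time: 9.8
tcp_pos: [537.5, 64.9, 40.3]
ee_rot: [-0.0, 0.648, 0.761, 0.0]
force: [0.5, 0.1, -4.0]
finger_gap: 0.218
```

Emit:
apply_moves:
  increments:
    - [[0.06,0,0],[0,0,0]]
    - [[0.06,0,0],[0,0,0]]
    - [[0,0,0],[0,0,0]]

```text
time: 10.1
tcp_pos: [536.5, 70.7, 40.2]
ee_rot: [-0.0, 0.648, 0.761, -0.0]
force: [0.1, -0.3, -4.1]
finger_gap: 0.219
```

Emit:
apply_moves:
  increments:
    - [[0.05,0,0],[0,0,0]]
    - [[0.05,0,0],[0,0,0]]
    - [[0,0,0],[0,0,0]]

```text
time: 10.4
tcp_pos: [535.7, 75.6, 40.3]
ee_rot: [-0.0, 0.648, 0.761, -0.0]
force: [-0.0, -0.8, -4.4]
finger_gap: 0.219
```

Emit:
apply_moves:
  increments:
    - [[0.03,0,0],[0,0,0]]
    - [[0.02,0,0],[0,0,0]]
    - [[0,0,0],[0,0,0]]

```text
time: 10.7
tcp_pos: [535.4, 77.8, 40.3]
ee_rot: [-0.0, 0.649, 0.761, -0.0]
force: [0.5, -0.9, -3.5]
finger_gap: 0.222
```

Emit:
apply_moves:
  increments:
    - [[0.02,0,0],[0,0,0]]
    - [[0.02,0,0],[0,0,0]]
    - [[0,0,0],[0,0,0]]

```text
time: 11.0
tcp_pos: [535.1, 79.8, 40.3]
ee_rot: [-0.0, 0.649, 0.761, 0.0]
force: [-0.6, 0.4, -4.4]
finger_gap: 0.22
```

Emit:
apply_moves:
  increments:
    - [[0.02,0,0],[0,0,0]]
    - [[0.02,0,0],[0,0,0]]
    - [[0,0,0],[0,0,0]]

```text
time: 11.3
tcp_pos: [534.8, 81.8, 40.3]
ee_rot: [-0.0, 0.649, 0.761, -0.0]
force: [-0.2, -0.3, -4.1]
finger_gap: 0.222
```

Emit:
apply_moves:
  increments:
    - [[0.02,0,0],[0,0,0]]
    - [[0,0,0],[0,0,0]]

```text
time: 11.5
tcp_pos: [534.6, 82.8, 40.3]
ee_rot: [-0.0, 0.649, 0.761, -0.0]
force: [0.2, 0.2, -4.3]
finger_gap: 0.219
```

Emit:
apply_moves:
  increments:
    - [[0.02,0,0],[0,0,0]]
    - [[0,0,0],[0,0,0]]

```text
time: 11.7
tcp_pos: [534.5, 83.7, 40.3]
ee_rot: [-0.0, 0.649, 0.761, 0.0]
force: [-0.8, -1.0, -4.8]
finger_gap: 0.221
```

Emit:
apply_moves:
  increments:
    - [[0.02,0,0],[0,0,0]]
    - [[0,0,0],[0,0,0]]

```text
time: 11.9
tcp_pos: [534.4, 84.5, 40.3]
ee_rot: [0.0, 0.649, 0.761, -0.0]
force: [-0.1, -1.1, -4.6]
finger_gap: 0.217
```

Emit:
apply_moves:
  increments:
    - [[0.02,0,0],[0,0,0]]
    - [[0,0,0],[0,0,0]]

```text
time: 12.1
tcp_pos: [534.4, 84.8, 40.4]
ee_rot: [0.001, 0.648, 0.761, -0.0]
force: [0.3, -4.7, -3.7]
finger_gap: 0.222
```

```bash
python3 - <<'E'
from rect import *
w=snap("wrist"); np.save("w5.npy",w,allow_pickle=True); st=ctrl.get_state();tcp=st["tcp_pos"];yaw=yawof(st["ee_rot"]); print(tcp,yaw-np.pi/2,st["force"],st["moment"])
out=cv2.resize(w["img"][:250,180:480],(600,500)); save(dict(img=out),"w5")
E
```

```text
[534.44101585  84.77387572  40.39467217] 0.15953650592072033 [ 0.44413842 -4.69355927 -4.73492751] [-0.81878616 -0.03698049 -0.00833023]
```

View pics/w5.png

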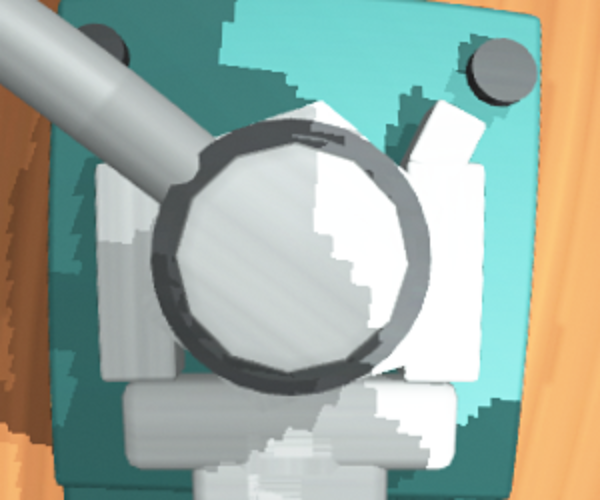

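The spanner is home: contact came at about 5 N, with the nut between the prongs. I'll back off slightly and lower until it rests.

Emit:
apply_moves:
  increments:
    - [[-0.02,0,0.01],[0,0,0]]
    - [[0,0,0.01],[0,0,0]]
    - [[0,0,0],[0,0,0]]

```text
time: 12.45
tcp_pos: [534.5, 84.6, 39.4]
ee_rot: [0.0, 0.649, 0.761, 0.0]
force: [0.4, -2.6, -2.7]
finger_gap: 0.221
```

Emit:
apply_moves:
  increments:
    - [[0,0,0.01],[0,0,0]]
    - [[0,0,0],[0,0,0]]

```text
time: 12.65
tcp_pos: [534.5, 84.6, 39.1]
ee_rot: [0.0, 0.649, 0.761, 0.0]
force: [-1.6, -1.3, 0.3]
finger_gap: 0.219
```

Emit:
apply_moves:
  increments:
    - [[0,0,0],[0,0,0]]
    - [[0,0,0],[0,0,0]]
    - [[0,0,0],[0,0,0]]
    - [[0,0,0],[0,0,0]]
    - [[0,0,0],[0,0,0]]
    - [[0,0,0],[0,0,0]]
    - [[0,0,0],[0,0,0]]
  gripper: -0.2

```text
time: 13.35
tcp_pos: [534.4, 84.7, 38.8]
ee_rot: [-0.0, 0.649, 0.761, 0.0]
force: [0.7, 0.4, 0.3]
finger_gap: 0.599
```

Emit:
apply_moves:
  increments:
    - [[0,0,-0.3],[0,0,0]]
    - [[0,0,-0.6],[0,0,0]]
    - [[0,0,-0.8],[0,0,0]]
    - [[0,0,-0.8],[0,0,0]]
    - [[0,0,-0.5],[0,0,0]]
    - [[0,0,0],[0,0,0]]
    - [[0,0,0],[0,0,0]]

```text
time: 14.05
tcp_pos: [534.7, 84.6, 190.0]
ee_rot: [0.001, 0.649, 0.761, 0.001]
force: [-0.3, -0.1, -0.8]
finger_gap: 0.6
```

```bash
python3 - <<'E'
from rect import *
np.set_printoptions(precision=1,suppress=True)
w=snap("wrist"); np.save("w6.npy",w,allow_pickle=True); st=ctrl.get_state();tcp=st["tcp_pos"];yaw=yawof(st["ee_rot"]); print(st["time"],tcp,yaw-np.pi/2,st["force"],st["joints"],st["finger_gap"])
save(w,"w6",None,1.25)
for n in ("wrist","top","scene"):
    s=snap(n)
    for d in ctrl.spot_in(s,"jam_knob")[:2]:
        b=d["bbox"];print(n,d["conf"],np.array(b),at(s,(b[0]+b[2])/2,(b[1]+b[3])/2,125))
print(proj(w,(441.9,199.6,145)), at(w,0,0,145),at(w,200,0,145))
E
```

```text
14.1 [533.9  84.7 188.7] 0.15945580282359995 [-0.4  0.  -0.3] [-0.1  0.1  1.7  0.   1.3 -0.2] 0.5969529602189133
wrist 0.98 [174.5   0.  356.4 157.4] [486.1 178.5 125. ]
top 0.78 [171.7 296.7 195.9 322.4] [447.2 196.8 125. ]
scene 0.71 [393.  155.1 415.5 211.4] [511.2 151.3 125. ]
scene 0.25 [398.5 155.1 420.3 213.6] [518.8 158.8 125. ]
[183.3  29.5] [286.3 231.4 145. ] [448.1 216.6 145. ]
```

View pics/w6.png

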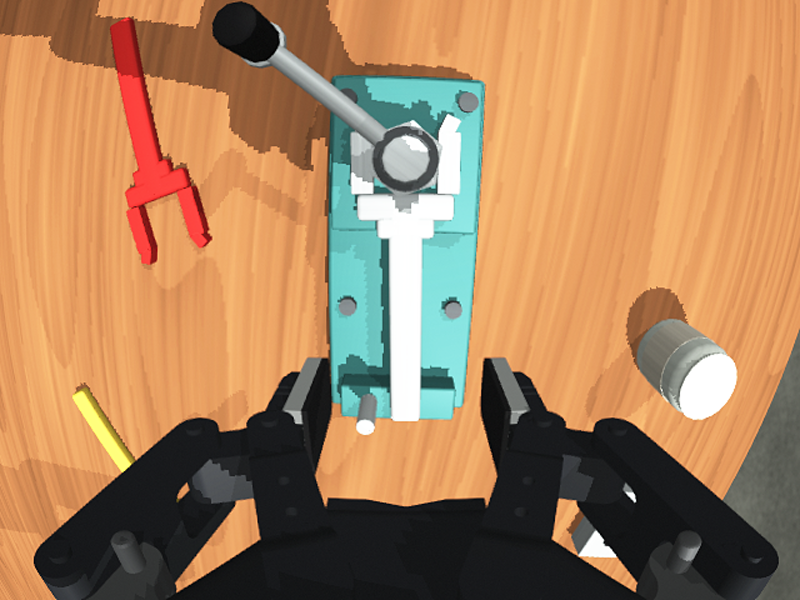

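The spanner lies on the nut beside the pin, which is at (365,415); the handle is at (405,400). The knob is at (236,27). Computing the knob's position.

```bash
python3 - <<'E'
from rect import *
np.set_printoptions(precision=2,suppress=True)
w=np.load("w6.npy",allow_pickle=True).item()
hsv=cv2.cvtColor(w["img"],cv2.COLOR_RGB2HSV); m=((hsv[:,:,2]<60)).astype(np.uint8); m[60:]=0; m[:,:150]=0;m[:,260:]=0
n,l,s,c=cv2.connectedComponentsWithStats(m); i=1+np.argmax(s[1:,4]); print(s[i],c[i])
print("mask centroid z125",at(w,*c[i],125),"top",at(w,188,22,145),"stud",at(w,326.4,124,112))
st=ctrl.get_state(); tcp=st["tcp_pos"]; yaw=yawof(st["ee_rot"])
ax=np.array([522.8,156.6]); k=at(w,*c[i],125)[:2]; d=k-ax; phi=np.arctan2(d[1],d[0]); print("r",np.linalg.norm(d),"phi",np.degrees(phi))
T=ax+95*np.array([np.cos(phi),np.sin(phi)]); D=T-tcp[:2]; cx=np.array([np.cos(yaw),np.sin(yaw)]);cy=np.array([cx[1],-cx[0]])
print("target",T,"tool shift units",D@cx/50,D@cy/50,"turn units",-(phi-yaw)/.08, st["joints"])
E
```

```text
[ 170    1   54   49 1814] [196.01  25.29]
mask centroid z125 [440.8  206.99 125.  ] top [443.78 203.87 145.  ] stud [524.35 158.19 112.  ]
r 96.24729961418733 phi 148.42824892188239
target [441.86 206.34] tool shift units 2.6946774061529446 -1.4299259722273125 turn units -10.755195020455826 [-0.06  0.15  1.74  0.    1.26 -0.22]
```

Emit:
apply_moves:
  increments:
    - [[0.44,-0.24,0],[0,0,0]]
    - [[0.44,-0.24,0],[0,0,0]]
    - [[0.44,-0.24,0],[0,0,0]]
    - [[0.45,-0.24,0],[0,0,0]]
    - [[0.45,-0.24,0],[0,0,0]]
    - [[0.44,-0.25,0],[0,0,0]]
    - [[0,0,0],[0,0,-0.98]]
    - [[0,0,0],[0,0,-0.98]]

```text
time: 15.2
tcp_pos: [440.9, 205.1, 188.4]
ee_rot: [-0.0, 0.585, 0.811, -0.0]
force: [0.0, 0.5, 0.2]
finger_gap: 0.601
```

Emit:
apply_moves:
  increments:
    - [[0,0,0],[0,0,-0.98]]
    - [[0,0,0],[0,0,-0.98]]
    - [[0,0,0],[0,0,-0.98]]
    - [[0,0,0],[0,0,-0.98]]
    - [[0,0,0],[0,0,-0.98]]
    - [[0,0,0],[0,0,-0.98]]
    - [[0,0,0],[0,0,-0.98]]
    - [[0,0,0],[0,0,-0.98]]

```text
time: 16.0
tcp_pos: [441.4, 204.4, 188.3]
ee_rot: [-0.0, 0.307, 0.952, -0.0]
force: [-0.7, 0.4, 0.4]
finger_gap: 0.601
```

Emit:
apply_moves:
  increments:
    - [[0,0,0],[0,0,-0.98]]
    - [[0,0,0],[0,0,0]]
    - [[0,0,0],[0,0,0]]

```text
time: 16.3
tcp_pos: [441.5, 204.4, 188.5]
ee_rot: [-0.0, 0.272, 0.962, -0.0]
force: [1.2, 0.3, -0.3]
finger_gap: 0.596
```

```bash
python3 - <<'E'
from rect import *
np.set_printoptions(precision=2,suppress=True)
w=snap("wrist"); st=ctrl.get_state(); tcp=st["tcp_pos"]; yaw=yawof(st["ee_rot"]); print(tcp,np.degrees(yaw),st["joints"])
R=ctrl.regions_of(w,"jam_knob")
for d in R[:2]: print(d["conf"],d["bbox"])
a=rectify(w,tcp,yaw,145,(-60,60),(-60,60),.4); b=w["img"][100:400,120:520]
cv2.drawMarker(a,(150,150),(255,0,0),0,20)
save(dict(img=np.hstack([b,a])),"w7")
E
```

```text
[441.58 204.4  188.56] 148.43686890688764 [ 0.19  0.03  1.87  0.    1.25 -0.83]
0.68 [307.6, 221.7, 352.0, 362.7]
```

View pics/w7.png

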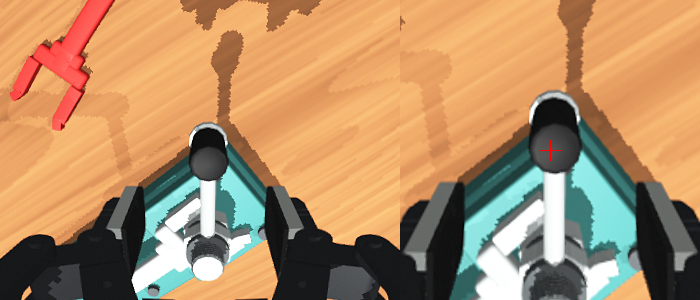

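The knob top is within about 2.5 mm of the tool axis. Descending and gripping the knob.

Emit:
apply_moves:
  increments:
    - [[0.02,0.04,0.2],[0,0,0]]
    - [[0,0,0.5],[0,0,0]]
    - [[0,0,0.5],[0,0,0]]
    - [[0,0,0.2],[0,0,0]]
    - [[0,0,0],[0,0,0]]
    - [[0,0,0],[0,0,0]]

```text
time: 17.0
tcp_pos: [442.2, 206.8, 119.2]
ee_rot: [0.0, 0.271, 0.963, 0.0]
force: [-0.1, 0.7, -0.0]
finger_gap: 0.604
```

Emit:
apply_moves:
  increments:
    - [[0,0,0],[0,0,0]]
    - [[0,0,0],[0,0,0]]
    - [[0,0,0],[0,0,0]]
    - [[0,0,0],[0,0,0]]
    - [[0,0,0],[0,0,0]]
    - [[0,0,0],[0,0,0]]
  gripper: 1
  newtons: 40

```text
time: 17.6
tcp_pos: [442.1, 207.0, 119.2]
ee_rot: [0.0, 0.271, 0.963, 0.0]
force: [-0.7, 1.2, 4.4]
finger_gap: 0.242
```

Emit:
apply_moves:
  increments:
    - [[-0.003,0.076,0],[0,0,0.5]]
    - [[-0.006,0.152,0],[0,0,1]]
    - [[-0.006,0.152,0],[0,0,1]]
    - [[-0.006,0.152,0],[0,0,1]]
    - [[-0.006,0.152,0],[0,0,1]]
    - [[-0.006,0.152,0],[0,0,1]]
    - [[-0.006,0.152,0],[0,0,1]]

```text
time: 18.3
tcp_pos: [477.6, 240.6, 119.1]
ee_rot: [0.0, 0.511, 0.86, -0.0]
force: [-0.1, 0.4, 4.2]
finger_gap: 0.243
```

```bash
cat > f.py <<'E'
from rect import *
np.set_printoptions(precision=2,suppress=True)
st=ctrl.get_state();y=yawof(st["ee_rot"]);cx=np.array([np.cos(y),np.sin(y)]);cy=np.array([cx[1],-cx[0]])
d=np.array(st["tcp_pos"][:2])-[523.2,157]
print(st["time"],"yaw",np.degrees(y),"phi",np.degrees(np.arctan2(d[1],d[0])),"r",np.hypot(*d),"radial,tang",np.array(st["force"][:2])@cx,np.array(st["force"][:2])@cy)
E
python3 f.py
```

```text
18.3 yaw 118.58959260857634 phi 118.59604359853343 r 95.26743407403885 radial,tang 0.4306070581465363 0.11922142556740309
```

Emit:
apply_moves:
  increments:
    - [[-0.006,0.152,0],[0,0,1]]
    - [[-0.006,0.152,0],[0,0,1]]
    - [[-0.006,0.152,0],[0,0,1]]
    - [[0,0,0],[0,0,0]]

```text
time: 18.7
tcp_pos: [499.4, 249.1, 119.1]
ee_rot: [0.0, 0.609, 0.793, 0.0]
force: [-0.4, 1.7, 4.1]
finger_gap: 0.236
```

```bash
python3 f.py
```

```text
18.7 yaw 104.95240512491742 phi 104.49142090434158 r 95.11775362479406 radial,tang 1.7063404558511244 0.0073905209118306225
```

Emit:
apply_moves:
  increments:
    - [[-0.006,0.152,0],[0,0,1]]
    - [[-0.006,0.152,0],[0,0,1]]
    - [[0,0,0],[0,0,0]]

```text
time: 19.0
tcp_pos: [514.1, 251.7, 119.1]
ee_rot: [0.0, 0.67, 0.743, 0.0]
force: [0.1, 1.7, 4.8]
finger_gap: 0.243
```

```bash
python3 f.py
```

```text
19.0 yaw 95.88984716572794 phi 95.5088965026546 r 95.09061555652247 radial,tang 1.6471342762942163 0.29152677473142824
```

Emit:
apply_moves:
  increments:
    - [[-0.006,0.152,0],[0,0,1]]
    - [[-0.006,0.152,0],[0,0,1]]
    - [[0,0,0],[0,0,0]]

```text
time: 19.3
tcp_pos: [529.1, 251.9, 119.1]
ee_rot: [0.0, 0.727, 0.687, 0.0]
force: [0.4, 1.1, 4.8]
finger_gap: 0.241
```

```bash
python3 f.py
```

```text
19.3 yaw 86.78782487691188 phi 86.44851510290779 r 95.09923771296505 radial,tang 1.1016736978521695 0.3565861554015849
```

Emit:
apply_moves:
  increments:
    - [[-0.006,0.152,0],[0,0,1]]
    - [[0,0,0],[0,0,0]]

```text
time: 19.5
tcp_pos: [536.5, 251.2, 119.1]
ee_rot: [0.0, 0.753, 0.658, 0.0]
force: [1.1, 1.3, 4.7]
finger_gap: 0.248
```

```bash
python3 f.py
```

```text
19.5 yaw 82.24414453311441 phi 81.97498493691539 r 95.109974965142 radial,tang 1.3884752566808443 0.8982897572002526
```

Emit:
apply_moves:
  increments:
    - [[-0.006,0.152,0],[0,0,1]]
    - [[0,0,0],[0,0,0]]

```text
time: 19.7
tcp_pos: [543.7, 249.9, 119.0]
ee_rot: [0.0, 0.779, 0.627, 0.0]
force: [1.6, 1.3, 5.2]
finger_gap: 0.238
```

```bash
python3 f.py
```

```text
19.7 yaw 77.68154143343628 phi 77.55924467010752 r 95.12416736743162 radial,tang 1.5990257852772407 1.3237952975594218
```

Emit:
apply_moves:
  increments:
    - [[-0.003,0.076,0],[0,0,0.5]]
    - [[0,0,0],[0,0,0]]

```text
time: 19.9
tcp_pos: [547.0, 249.1, 119.0]
ee_rot: [-0.0, 0.791, 0.612, 0.0]
force: [0.8, 1.9, 5.4]
finger_gap: 0.236
```

```bash
python3 f.py
```

```text
19.9 yaw 75.4673998845861 phi 75.52401001900076 r 95.15961169175506 radial,tang 2.024646600905565 0.2861762996239741
```

Emit:
apply_moves:
  increments:
    - [[-0.006,0.152,0],[0,0,1]]
    - [[0,0,0],[0,0,0]]

```text
time: 20.1
tcp_pos: [554.4, 246.9, 119.0]
ee_rot: [-0.0, 0.815, 0.579, 0.0]
force: [0.7, 1.7, 5.3]
finger_gap: 0.239
```

```bash
python3 f.py
```

```text
20.1 yaw 70.8203321775044 phi 70.83191972724013 r 95.1332403790013 radial,tang 1.84147372824398 0.06766945418426895
```

Emit:
apply_moves:
  increments:
    - [[-0.006,0.152,0],[0,0,1]]
    - [[0,0,0],[0,0,0]]

```text
time: 20.3
tcp_pos: [561.2, 244.3, 118.9]
ee_rot: [-0.0, 0.837, 0.546, 0.0]
force: [-0.5, 3.2, 5.8]
finger_gap: 0.243
```

```bash
python3 f.py
```

```text
20.3 yaw 66.25303774463521 phi 66.47428918862143 r 95.18923119651784 radial,tang 2.7328600362355147 -1.7357417807446316
```

Emit:
apply_moves:
  increments:
    - [[-0.003,0.076,0],[0,0,0.5]]
    - [[0,0,0],[0,0,0]]

```text
time: 20.5
tcp_pos: [564.2, 242.9, 118.9]
ee_rot: [-0.001, 0.848, 0.53, -0.0]
force: [-0.4, 3.3, 5.8]
finger_gap: 0.24
```

```bash
python3 f.py
```

```text
20.5 yaw 64.04770720627046 phi 64.48479202454611 r 95.19587051241936 radial,tang 2.752338246481196 -1.812890283469585
```

Emit:
apply_moves:
  increments:
    - [[-0.003,0.076,0],[0,0,0.5]]
    - [[0,0,0],[0,0,0]]

```text
time: 20.7
tcp_pos: [567.4, 241.3, 118.9]
ee_rot: [-0.001, 0.858, 0.513, -0.0]
force: [-1.0, 4.0, 5.9]
finger_gap: 0.242
```

```bash
python3 f.py
```

```text
20.7 yaw 61.766244849826776 phi 62.3016132054516 r 95.1559506654038 radial,tang 3.078475133146716 -2.8127129250140874
```

Emit:
apply_moves:
  increments:
    - [[-0.003,0.076,0],[0,0,0.5]]
    - [[0,0,0],[0,0,0]]

```text
time: 20.9
tcp_pos: [570.7, 239.4, 119.0]
ee_rot: [-0.001, 0.868, 0.496, -0.0]
force: [-1.3, 3.3, 5.5]
finger_gap: 0.245
```

```bash
python3 f.py
```

```text
20.9 yaw 59.47822438318804 phi 60.05807583433537 r 95.12375808620385 radial,tang 2.2089634379007 -2.7859561751686925
```

Emit:
apply_moves:
  increments:
    - [[-0.003,0.076,0],[0,0,0.5]]
    - [[0,0,0],[0,0,0]]

```text
time: 21.1
tcp_pos: [573.8, 237.5, 119.0]
ee_rot: [-0.001, 0.878, 0.479, -0.0]
force: [-2.3, 4.6, 6.9]
finger_gap: 0.243
```

```bash
python3 f.py
```

```text
21.1 yaw 57.19204924984718 phi 57.84663155129548 r 95.07351462689226 radial,tang 2.6048790641334874 -4.398496113909893
```

```bash
python3 - <<'E'
from h import *
np.set_printoptions(precision=1,suppress=True)
s=snap("top"); hsv=cv2.cvtColor(s["img"],cv2.COLOR_RGB2HSV)
# handle mask columns: white pixels; world points on handle top z=62 at bracket y = -80..-145
yb=np.array([-.127,.992]); xb=np.array([.992,.127]); ax=np.array([522.8,156.8])
for y in (-60,-80,-100,-120,-135,-145,-170):
    L=np.arange(-40,41,1.); v=[]
    for l in L:
        X=ax+y*yb+l*xb; u=proj(s,(*X,62)); p=cv2.getRectSubPix(s["img"],(1,1),tuple(map(float,u)))[0,0].astype(int); v.append(p.min())
    v=np.array(v); k=np.flatnonzero(v>(v.max()+np.median(v))/2); print(y,v.max(),np.median(v),L[k[[0,-1]]] if len(k) else None,L[k].mean())
E
```

```text
-60 187 73.0 [-11.   6.] -2.5
-80 208 79.0 [-12.   6.] -3.0
-100 207 82.0 [-12.   5.] -3.5
-120 206 81.0 [-13.   5.] -4.0
-135 206 81.0 [-13.   4.] -4.5
-145 208 73.0 [-13.   4.] -4.5
-170 190 84.0 [-14.   3.] -5.5
```

The handle now lies against the pin, as measured in the top camera. Continuing to tighten.

Emit:
apply_moves:
  increments:
    - [[-0.003,0.076,0],[0,0,0.5]]
    - [[-0.003,0.076,0],[0,0,0.5]]
    - [[0,0,0],[0,0,0]]

```text
time: 21.45
tcp_pos: [578.9, 233.8, 118.7]
ee_rot: [-0.002, 0.897, 0.443, -0.001]
force: [-4.3, 8.1, 7.4]
finger_gap: 0.243
```

```bash
python3 f.py
```

```text
21.45 yaw 52.5808055416455 phi 54.07879192368242 r 94.85843713374338 radial,tang 3.8113168852088033 -8.291091677768971
```

Emit:
apply_moves:
  increments:
    - [[-0.003,0.076,0],[0,0,0.5]]
    - [[-0.003,0.076,0],[0,0,0.5]]
    - [[0,0,0],[0,0,0]]

```text
time: 21.75
tcp_pos: [584.6, 229.2, 118.8]
ee_rot: [-0.002, 0.913, 0.407, -0.001]
force: [-4.1, 8.2, 7.5]
finger_gap: 0.239
```

```bash
python3 f.py
```

```text
21.75 yaw 48.01236441269597 phi 49.65173478985874 r 94.79242652296695 radial,tang 3.308433903831576 -8.560904171433137
```

Emit:
apply_moves:
  increments:
    - [[-0.003,0.076,0],[0,0,0.5]]
    - [[-0.003,0.076,0],[0,0,0.5]]
    - [[0,0,0],[0,0,0]]

```text
time: 22.05
tcp_pos: [589.9, 224.2, 118.9]
ee_rot: [-0.002, 0.929, 0.37, -0.001]
force: [-4.3, 10.4, 7.3]
finger_gap: 0.242
```

```bash
python3 f.py
```

```text
22.05 yaw 43.44219477363125 phi 45.218057868222616 r 94.70505260909606 radial,tang 3.9773475447966105 -10.514689900006058
```

Emit:
apply_moves:
  increments:
    - [[-0.003,0.076,0],[0,0,0.5]]
    - [[0,0,0],[0,0,0]]

```text
time: 22.25
tcp_pos: [592.4, 221.7, 119.0]
ee_rot: [-0.003, 0.936, 0.352, -0.0]
force: [-4.2, 11.1, 7.7]
finger_gap: 0.239
```

```bash
python3 f.py
```

```text
22.25 yaw 41.17011875028844 phi 43.0497948868134 r 94.71502260251836 radial,tang 4.078919059500779 -11.119732988137084
```

Emit:
apply_moves:
  increments:
    - [[-0.003,0.076,0],[0,0,0.5]]
    - [[-0.003,0.076,0],[0,0,0.5]]
    - [[0,0,0],[0,0,0]]

```text
time: 22.55
tcp_pos: [596.6, 216.6, 118.9]
ee_rot: [-0.003, 0.95, 0.314, -0.001]
force: [-5.9, 13.9, 8.5]
finger_gap: 0.243
```

```bash
python3 f.py
```

```text
22.55 yaw 36.56330648052703 phi 39.06677291524475 r 94.49803278485992 radial,tang 3.481469443758461 -14.680545753947506
```

Emit:
apply_moves:
  increments:
    - [[-0.002,0.04,0],[0,0,0.25]]
    - [[0,0,0],[0,0,0]]
    - [[0,0,0],[0,0,0]]

```text
time: 22.85
tcp_pos: [597.5, 215.3, 119.0]
ee_rot: [-0.004, 0.952, 0.305, -0.001]
force: [-4.5, 14.6, 8.0]
finger_gap: 0.242
```

```bash
python3 f.py
```

```text
22.85 yaw 35.50090083100224 phi 38.10117975320072 r 94.46054008325993 radial,tang 4.850528166411957 -14.52162344303138
```

About 15 N is reached. I'll ease back slightly, open and lift clear.

Emit:
apply_moves:
  increments:
    - [[0.003,-0.076,0],[0,0,-0.5]]
    - [[0,0,0],[0,0,0]]

```text
time: 23.05
tcp_pos: [595.8, 217.5, 118.9]
ee_rot: [-0.003, 0.946, 0.324, -0.001]
force: [-3.5, 9.7, 6.9]
finger_gap: 0.241
```

Emit:
apply_moves:
  increments:
    - [[0,0,0],[0,0,0]]
    - [[0,0,0],[0,0,0]]
    - [[0,0,0],[0,0,0]]
    - [[0,0,0],[0,0,0]]
    - [[0,0,0],[0,0,0]]
    - [[0,0,0],[0,0,0]]
  gripper: -0.4

```text
time: 23.65
tcp_pos: [597.2, 214.0, 118.1]
ee_rot: [-0.0, 0.947, 0.321, -0.001]
force: [-4.8, 2.9, -2.5]
finger_gap: 0.702
```

```bash
python3 f.py
```

```text
23.65 yaw 37.42640880349818 phi 37.602452371659695 r 93.44299538553862 radial,tang -2.0889567549176413 -5.218545420651382
```

Emit:
apply_moves:
  increments:
    - [[0,0,-0.2],[0,0,0]]
    - [[0,0,-0.6],[0,0,0]]
    - [[0,0,-0.7],[0,0,0]]
    - [[0,0,-0.5],[0,0,0]]
    - [[0,0,0],[0,0,0]]

```text
time: 24.15
tcp_pos: [602.4, 213.9, 226.1]
ee_rot: [0.002, 0.947, 0.32, 0.006]
force: [0.2, 0.3, 0.9]
finger_gap: 0.7
```

```bash
cat > chk.py <<'E'
from rect import *
np.set_printoptions(precision=1,suppress=True)
s=snap("top"); st=ctrl.get_state(); print(st["time"],st["tcp_pos"],st["force"])
yb=np.array([-.127,.992]); xb=np.array([.992,.127]); ax=np.array([522.8,156.8])
for y in (-60,-80,-120,-145,-170):
    L=np.arange(-40,41,1.); v=np.array([cv2.getRectSubPix(s["img"],(1,1),tuple(map(float,proj(s,(*(ax+y*yb+l*xb),62)))))[0,0].astype(int).min() for l in L])
    k=np.flatnonzero(v>(v.max()+np.median(v))/2); print("handle",y,v.max(),L[k[[0,-1]]],L[k].mean())
for n in ("wrist","top"):
    q=snap(n)
    for k in ["jam_knob","tin","spare_nut","gauge_block","small_spanner_mid"]:
        for d in ctrl.spot_in(q,k)[:2]:
            b=d["bbox"]; X=at(q,(b[0]+b[2])/2,(b[1]+b[3])/2,135 if k=="jam_knob" else 30); e=X[:2]-ax; print(n,k,round(d["conf"],2),np.array(b),X[:2],np.degrees(np.arctan2(e[1],e[0])) if k=="jam_knob" else "")
E
python3 chk.py
```

```text
24.2 [601.  213.7 223.2] [ 1.1 -0.7 -0. ]
handle -60 209 [-11.   6.] -2.5
handle -80 209 [-12.   6.] -3.0
handle -120 198 [-12.   5.] -3.5
handle -145 189 [-13.   5.] -4.0
handle -170 188 [-14.   4.] -5.0
wrist tin 0.68 [517.7 151.8 597.3 216.5] [774.   35.2] 
wrist spare_nut 0.66 [547.7 268.8 575.7 300.1] [700.3 -59. ] 
wrist spare_nut 0.66 [256.6 223.8 346.8 345.1] [526.7 183.6] 
wrist gauge_block 0.56 [592.9 225.5 640.  300.5] [ 772.4 -114.9] 
wrist small_spanner_mid 0.48 [282.5 276.5 404.  368.3] [517.7 124. ] 
top jam_knob 0.82 [157.5 239.9 216.8 279.7] [544.6 189.5] 56.332377984014826
top jam_knob 0.5 [198.6 254.2 290.7 289.8] [520.5  76.9] -91.62567282254628
top tin 0.82 [251.  141.3 278.8 174.7] [768.   46.5] 
top spare_nut 0.46 [321.2 179.1 329.4 196.3] [702.9 -84.9] 
top gauge_block 0.96 [326.4 140.5 369.9 167.4] [ 777.2 -135. ] 
top small_spanner_mid 0.69 [379.  231.5 452.5 250.6] [ 586.6 -280.5]
```

```bash
python3 - <<'E'
from rect import *
ax=np.array([523.2,157.0])
for n in ("wrist","top","scene"):
    s=snap(n); g=s["img"].max(2); o=[]
    for ph in range(20,90,3):
        r=np.radians(ph); row=[]
        for z in (120,145):
            u=proj(s,(*(ax+95*np.array([np.cos(r),np.sin(r)])),z)).round().astype(int)
            row.append(int(g[u[1],u[0]]) if 0<=u[1]<480 and 0<=u[0]<640 else -1)
        o.append((ph,*row))
    print(n,o)
E
```

```text
wrist [(20, 246, 246), (23, 251, 244), (26, 248, 239), (29, 246, 245), (32, 240, 92), (35, 243, 93), (38, 252, 204), (41, 94, 140), (44, 98, 101), (47, 177, 78), (50, 6, 15), (53, 18, 26), (56, 39, 27), (59, 28, 25), (62, 28, 24), (65, 25, 232), (68, 239, 224), (71, 238, 222), (74, 228, 227), (77, 224, 232), (80, 225, 240), (83, 232, 233), (86, 240, 233), (89, 246, 231)]
top [(20, 175, 175), (23, 173, 176), (26, 172, 173), (29, 167, 173), (32, 168, 168), (35, 173, 170), (38, 177, 172), (41, 173, 178), (44, 170, 170), (47, 171, 170), (50, 145, 156), (53, 28, 41), (56, 35, 33), (59, 33, 31), (62, 32, 32), (65, 141, 88), (68, 156, 68), (71, 131, 66), (74, 81, 67), (77, 65, 67), (80, 66, 66), (83, 67, 68), (86, 67, 67), (89, 67, 67)]
scene [(20, 148, 96), (23, 150, 72), (26, 139, 44), (29, 106, 19), (32, 102, 11), (35, 77, 17), (38, 28, 14), (41, 17, 18), (44, 21, 19), (47, 15, 17), (50, 15, 20), (53, 13, 16), (56, 22, 20), (59, 16, 51), (62, 18, 98), (65, 14, 151), (68, 19, 150), (71, 16, 141), (74, 14, 122), (77, 22, 119), (80, 64, 107), (83, 126, 107), (86, 152, 103), (89, 152, 95)]
```

The knob sprang back further than I expected, from 38° to about 57.5°, so I can't tell how much wind-up remains. I'll re-grip it, feel where resistance starts, and release more gently.

Emit:
apply_moves:
  increments:
    - [[-0.07,-0.35,0],[0,0,0]]
    - [[-0.07,-0.35,0],[0,0,0]]
    - [[0,0,0],[0,0,-0.88]]
    - [[0,0,0],[0,0,-0.88]]
    - [[0,0,0],[0,0,-0.88]]
    - [[0,0,0],[0,0,-0.88]]
    - [[0,0,0],[0,0,-0.88]]
    - [[0,0,0],[0,0,0]]

```text
time: 25.75
tcp_pos: [570.1, 238.8, 218.9]
ee_rot: [-0.0, 0.876, 0.482, -0.0]
force: [0.6, 0.1, 0.2]
finger_gap: 0.701
```

```bash
python3 f.py; python3 - <<'E'
from rect import *
w=snap("wrist"); st=ctrl.get_state(); tcp=st["tcp_pos"]; yaw=yawof(st["ee_rot"]); print(tcp,st["force"])
a=rectify(w,tcp,yaw,145,(-40,40),(-40,40),.5).max(2); m=(a<55).astype(np.uint8)
m[:, :25]=0; m[:,135:]=0
n,l,s,c=cv2.connectedComponentsWithStats(m)
for i in range(1,n):
    if s[i,4]>200: print(s[i],"bbox l",-40+.5*s[i,0],-40+.5*(s[i,0]+s[i,2]),"f",40-.5*s[i,1],40-.5*(s[i,1]+s[i,3]))
E
```

```text
25.75 yaw 57.662394327364254 phi 60.14670482752194 r 94.2834031507099 radial,tang 0.45276134809604884 0.45339427267334725
[570.30073556 238.59650049 218.90354244] [ 0.21718013  0.66347814 -0.50801085]
[  70   41   43   58 1557] bbox l -5.0 16.5 f 19.5 -9.5
```

Emit:
apply_moves:
  increments:
    - [[0.02,0.11,0.3],[0,0,0]]
    - [[0,0,0.7],[0,0,0]]
    - [[0,0,0.7],[0,0,0]]
    - [[0,0,0.28],[0,0,0]]
    - [[0,0,0],[0,0,0]]
    - [[0,0,0],[0,0,0]]

```text
time: 26.4
tcp_pos: [577.1, 235.6, 120.5]
ee_rot: [0.0, 0.877, 0.481, 0.0]
force: [-0.2, 0.4, -0.4]
finger_gap: 0.702
```

```bash
python3 f.py
```

```text
26.4 yaw 57.53507685981861 phi 55.54197493533728 r 95.3102145240535 radial,tang 0.26243863765447595 -0.37081892064361677
```

Emit:
apply_moves:
  increments:
    - [[0,0,0],[0,0,0]]
    - [[0,0,0],[0,0,0]]
    - [[0,0,0],[0,0,0]]
    - [[0,0,0],[0,0,0]]
    - [[0,0,0],[0,0,0]]
    - [[0,0,0],[0,0,0]]
  gripper: 1

```text
time: 27.0
tcp_pos: [577.1, 236.5, 121.0]
ee_rot: [-0.0, 0.876, 0.482, 0.001]
force: [-1.3, 5.7, 4.5]
finger_gap: 0.241
```

```bash
python3 f.py
```

```text
27.0 yaw 57.568329072201024 phi 55.875556101148725 r 96.03184726175893 radial,tang 4.076486335644829 -4.138890573562733
```

Emit:
apply_moves:
  increments:
    - [[-0.003,0.076,0],[0,0,0.5]]
    - [[0,0,0],[0,0,0]]

```text
time: 27.2
tcp_pos: [579.5, 234.9, 120.8]
ee_rot: [-0.001, 0.886, 0.464, 0.001]
force: [-3.4, 7.2, 6.2]
finger_gap: 0.244
```

```bash
python3 f.py
```

```text
27.2 yaw 55.25093765782897 phi 54.11872529315404 r 96.12407993839497 radial,tang 4.0033692903871465 -6.875764892952341
```

Emit:
apply_moves:
  increments:
    - [[-0.003,0.076,0],[0,0,0.5]]
    - [[0,0,0],[0,0,0]]

```text
time: 27.4
tcp_pos: [582.5, 232.8, 120.8]
ee_rot: [-0.001, 0.895, 0.446, 0.001]
force: [-3.5, 8.0, 6.7]
finger_gap: 0.241
```

```bash
python3 f.py
```

```text
27.4 yaw 52.97678558715438 phi 51.961890984745246 r 96.19180865327546 radial,tang 4.285162438641491 -7.556123933737345
```

Emit:
apply_moves:
  increments:
    - [[-0.003,0.076,0],[0,0,0.5]]
    - [[0,0,0],[0,0,0]]

```text
time: 27.6
tcp_pos: [585.3, 230.5, 120.8]
ee_rot: [-0.001, 0.904, 0.428, 0.001]
force: [-3.6, 8.8, 6.8]
finger_gap: 0.245
```

```bash
python3 f.py
```

```text
27.6 yaw 50.694434560056266 phi 49.78654932335617 r 96.20142794037501 radial,tang 4.495913122433036 -8.360193885921301
```

Emit:
apply_moves:
  increments:
    - [[0,0,0],[0,0,0]]
    - [[0,0,0],[0,0,0]]

```text
time: 27.8
tcp_pos: [585.2, 230.5, 120.8]
ee_rot: [-0.001, 0.903, 0.429, 0.001]
force: [-4.4, 7.6, 6.1]
finger_gap: 0.243
```

```bash
python3 f.py
```

```text
27.8 yaw 50.760239850624046 phi 49.83213762418944 r 96.19567723004724 radial,tang 3.114086184700968 -8.269485557528922
```

```bash
python3 f.py; python3 -c "
from station import ctrl
s=ctrl.get_state(); print(s['moment'],s['force'],s['tau'],s['tcp_pos'])"
```

```text
27.8 yaw 50.760239850624046 phi 49.83213762418944 r 96.19567723004724 radial,tang 3.114086184700968 -8.269485557528922
[1.29525343 0.77195558 0.3111034 ] [-4.43489586  7.64288053  6.06177766] [ -5.76743469 -49.40026402 -30.78350544  -2.34184451  -0.90537686
   0.30344476] [585.24901759 230.50869155 120.80465768]
```

Part of the load goes in as twist: Mz≈0.3 N m, about 3 N equivalent at the knob. Adding that to the force puts the wind-up at about 0.2 rad now. I'll load a little more, then unload gradually while still gripping so it isn't flung back.

```bash
cat >> f.py <<'E'
M=st["moment"][2]; F=np.array(st["force"][:2])@cy
print("Mz",M,"equiv N",-F+M/.095)
E
```

Emit:
apply_moves:
  increments:
    - [[-0.003,0.076,0],[0,0,0.5]]
    - [[0,0,0],[0,0,0]]
    - [[0,0,0],[0,0,0]]

```text
time: 28.1
tcp_pos: [588.0, 228.1, 120.8]
ee_rot: [-0.001, 0.912, 0.41, 0.001]
force: [-3.4, 8.6, 6.1]
finger_gap: 0.24
```

```bash
python3 f.py
```

```text
28.1 yaw 48.47236147937899 phi 47.660359892299816 r 96.20835820325101 radial,tang 4.19024407188828 -8.24183487799967
Mz 0.3397694218917069 equiv N 11.81835510843869
```

Emit:
apply_moves:
  increments:
    - [[-0.003,0.076,0],[0,0,0.4]]
    - [[0,0,0],[0,0,0]]
    - [[0,0,0],[0,0,0]]

```text
time: 28.4
tcp_pos: [590.5, 225.8, 120.7]
ee_rot: [-0.002, 0.918, 0.396, 0.0]
force: [-4.5, 9.7, 6.9]
finger_gap: 0.244
```

```bash
python3 f.py
```

```text
28.4 yaw 46.640623630344514 phi 45.63485139030727 r 96.22451553346586 radial,tang 3.9554130118559074 -9.901293023547248
Mz 0.34067261387059644 equiv N 13.487320537974579
```

Emit:
apply_moves:
  increments:
    - [[-0.003,0.076,0],[0,0,0.4]]
    - [[0,0,0],[0,0,0]]
    - [[0,0,0],[0,0,0]]
    - [[0,0,0],[0,0,0]]

```text
time: 28.8
tcp_pos: [592.9, 223.4, 120.7]
ee_rot: [-0.002, 0.925, 0.381, 0.0]
force: [-5.5, 10.0, 7.2]
finger_gap: 0.24
```

```bash
python3 f.py
```

```text
28.8 yaw 44.811606832892274 phi 43.618961805911745 r 96.29998061036369 radial,tang 3.129488394443995 -10.93020658507161
Mz 0.23751372760675965 equiv N 13.430351086195397
```

Emit:
apply_moves:
  increments:
    - [[0,-0.04,0],[0,0,-0.4]]
    - [[0,0,0],[0,0,0]]
    - [[0,0,0],[0,0,0]]

```text
time: 29.1
tcp_pos: [591.7, 224.6, 120.7]
ee_rot: [-0.002, 0.918, 0.396, 0.0]
force: [-3.9, 8.9, 5.6]
finger_gap: 0.242
```

```bash
python3 f.py
```

```text
29.1 yaw 46.614019121103865 phi 44.611610911052544 r 96.28712582300088 radial,tang 3.7658265083441607 -8.975565072503553
Mz 0.006906692913250134 equiv N 9.048267103169344
```

Emit:
apply_moves:
  increments:
    - [[0,-0.03,0],[0,0,-0.2]]
    - [[0,0,0],[0,0,0]]
    - [[0,0,0],[0,0,0]]

```text
time: 29.4
tcp_pos: [591.0, 225.3, 120.8]
ee_rot: [-0.001, 0.915, 0.403, 0.001]
force: [-2.7, 9.0, 6.4]
finger_gap: 0.238
```

```bash
python3 f.py
```

```text
29.4 yaw 47.502641068707526 phi 45.214216365601565 r 96.24441192322548 radial,tang 4.782934093461221 -8.090356786509313
Mz -0.1779373979748482 equiv N 6.217331544668806
```

Emit:
apply_moves:
  increments:
    - [[0,-0.04,0],[0,0,0]]
    - [[0,0,0],[0,0,0]]
    - [[0,0,0],[0,0,0]]

```text
time: 29.7
tcp_pos: [590.1, 226.0, 120.9]
ee_rot: [-0.001, 0.915, 0.403, 0.001]
force: [-1.5, 6.4, 5.7]
finger_gap: 0.239
```

```bash
python3 f.py
```

```text
29.7 yaw 47.506597133580556 phi 45.87594494276613 r 96.12443401462038 radial,tang 3.7529796151007515 -5.439710432077895
Mz -0.00795417667393669 equiv N 5.355982256562772
```

Emit:
apply_moves:
  increments:
    - [[0,-0.04,0],[0,0,0]]
    - [[0,0,0],[0,0,0]]
    - [[0,0,0],[0,0,0]]

```text
time: 30.0
tcp_pos: [589.2, 226.8, 121.1]
ee_rot: [-0.0, 0.915, 0.403, 0.001]
force: [-0.7, 4.2, 5.3]
finger_gap: 0.244
```

```bash
python3 f.py
```

```text
30.0 yaw 47.521891364692074 phi 46.59037471601056 r 96.089438906098 radial,tang 2.6265720316155488 -3.383465230705097
Mz 0.16583081922029544 equiv N 5.129052801445049
```

Emit:
apply_moves:
  increments:
    - [[0,-0.04,0],[0,0,-0.2]]
    - [[0,0,0],[0,0,0]]
    - [[0,0,0],[0,0,0]]

```text
time: 30.3
tcp_pos: [587.9, 228.0, 121.1]
ee_rot: [0.0, 0.912, 0.41, 0.002]
force: [0.4, 4.0, 5.2]
finger_gap: 0.24
```

```bash
python3 f.py
```

```text
30.3 yaw 48.455216733020016 phi 47.629865443286796 r 96.05331172712793 radial,tang 3.2084695522780846 -2.338122326101771
Mz 0.20821337060279652 equiv N 4.529842016657524
```

The unloading curve (about 0.5 N per degree) reaches zero near 56°, which is where the knob rested before. That rest point is therefore the washer's friction-held wind-up. I'll ease back to just short of it and release there.

Emit:
apply_moves:
  increments:
    - [[0,-0.04,0],[0,0,-0.3]]
    - [[0,-0.04,0],[0,0,-0.3]]
    - [[0,-0.04,0],[0,0,-0.3]]
    - [[0,0,0],[0,0,0]]
    - [[0,0,0],[0,0,0]]

```text
time: 30.8
tcp_pos: [583.3, 231.9, 121.0]
ee_rot: [0.0, 0.897, 0.443, 0.002]
force: [-0.1, 5.2, 5.1]
finger_gap: 0.239
```

```bash
python3 f.py
```

```text
30.8 yaw 52.56047939847778 phi 51.28052196439606 r 96.02276618031726 radial,tang 4.050677486018605 -3.2306684541961013
Mz 0.07268833419927095 equiv N 3.995808814188427
```

Emit:
apply_moves:
  increments:
    - [[0,-0.04,0],[0,0,-0.3]]
    - [[0,-0.04,0],[0,0,-0.3]]
    - [[0,0,0],[0,0,0]]
    - [[0,0,0],[0,0,0]]

```text
time: 31.2
tcp_pos: [580.1, 234.4, 121.1]
ee_rot: [-0.0, 0.886, 0.464, 0.002]
force: [0.3, 4.4, 5.9]
finger_gap: 0.242
```

```bash
python3 f.py
```

```text
31.2 yaw 55.29506770729754 phi 53.68064036166958 r 96.02655738849627 radial,tang 3.7802997345416824 -2.2300089100275216
Mz 0.005817921405357557 equiv N 2.2912501879786538
```

Emit:
apply_moves:
  increments:
    - [[0,0,0],[0,0,0]]
    - [[0,0,0],[0,0,0]]
    - [[0,0,0],[0,0,0]]
    - [[0,0,0],[0,0,0]]
    - [[0,0,0],[0,0,0]]
    - [[0,0,0],[0,0,0]]
    - [[0,0,0],[0,0,0]]
  gripper: -0.4

```text
time: 31.9
tcp_pos: [579.2, 233.4, 119.7]
ee_rot: [0.0, 0.886, 0.464, -0.0]
force: [0.0, 0.1, -1.0]
finger_gap: 0.7
```

```bash
python3 f.py
```

```text
31.9 yaw 55.26933383870155 phi 53.794921731565395 r 94.72341829176966 radial,tang 0.12177436391042115 -0.048142456142931125
Mz -0.016972746402581968 equiv N -0.13051803230530012
```

Emit:
apply_moves:
  increments:
    - [[0,0,-0.2],[0,0,0]]
    - [[0,0,-0.6],[0,0,0]]
    - [[0,0,-0.7],[0,0,0]]
    - [[0,0,-0.5],[0,0,0]]
    - [[0,0,0],[0,0,0]]
    - [[0,0,0],[0,0,0]]

```text
time: 32.5
tcp_pos: [579.5, 233.6, 221.0]
ee_rot: [0.0, 0.886, 0.464, 0.001]
force: [-0.6, -0.3, 0.2]
finger_gap: 0.697
```

```bash
python3 chk.py; python3 - <<'E'
from rect import *
w=snap("wrist"); st=ctrl.get_state(); tcp=st["tcp_pos"]; yaw=yawof(st["ee_rot"])
a=rectify(w,tcp,yaw,145,(-40,40),(-40,40),.5).max(2); m=(a<55).astype(np.uint8); m[:, :25]=0; m[:,135:]=0
n,l,s,c=cv2.connectedComponentsWithStats(m)
for i in range(1,n):
    if s[i,4]>200:
        lc=-40+.5*(s[i,0]+s[i,2]/2); p=np.array(tcp[:2])+lc*np.array([np.sin(yaw),-np.cos(yaw)])-[523.2,157]; print(s[i],lc,"knob phi",np.degrees(np.arctan2(p[1],p[0])))
E
```

```text
32.55 [578.8 233.5 219.5] [-0.2  0.1 -0.5]
handle -60 196 [-11.   6.] -2.5
handle -80 204 [-11.   6.] -2.5
handle -120 206 [-12.   5.] -3.5
handle -145 209 [-13.   4.] -4.5
handle -170 188 [-14.   4.] -5.0
wrist jam_knob 0.57 [303.6 212.2 346.  345.4] [564.5 211.9] 52.90495167522546
wrist tin 0.77 [532.  218.2 609.  290.5] [777.4  35.5] 
wrist spare_nut 0.7 [525.4 335.5 555.1 358.1] [699.3 -56.7] 
wrist gauge_block 0.58 [574.2 308.  617.  377.3] [ 775.9 -118.7] 
wrist small_spanner_mid 0.77 [486.1 449.9 516.2 471.4] [ 580.5 -238.7] 
top jam_knob 0.78 [157.5 241.4 221.  282.7] [540.1 185.3] 58.672640034079
top tin 0.56 [250.9 143.  278.  175.6] [765.2  47.5] 
top spare_nut 0.66 [324.3 182.4 333.7 199.2] [696.1 -92.9] 
top gauge_block 0.93 [330.1 137.5 368.4 164.5] [ 783.8 -137.5] 
top small_spanner_mid 0.56 [380.1 229.  453.7 250.8] [ 589.1 -283. ] 
[  54   42   43   57 1770] -2.25 knob phi 55.1820782781561
```

Emit:
apply_moves:
  increments:
    - [[0,0,0],[0,0,0]]
    - [[0,0,0],[0,0,0]]
    - [[0,0,0],[0,0,0]]
    - [[0,0,0],[0,0,0]]
    - [[0,0,0],[0,0,0]]
    - [[0,0,0],[0,0,0]]
    - [[0,0,0],[0,0,0]]
    - [[0,0,0],[0,0,0]]

```text
time: 34.0
tcp_pos: [579.1, 233.5, 219.8]
ee_rot: [0.0, 0.886, 0.464, -0.0]
force: [0.2, 0.1, 0.2]
finger_gap: 0.699
```

```bash
python3 - <<'E'
from rect import *
w=snap("wrist"); st=ctrl.get_state(); tcp=st["tcp_pos"]; yaw=yawof(st["ee_rot"])
a=rectify(w,tcp,yaw,145,(-40,40),(-40,40),.5).max(2); m=(a<55).astype(np.uint8); m[:, :25]=0; m[:,135:]=0
n,l,s,c=cv2.connectedComponentsWithStats(m); i=1+np.argmax(s[1:,4]); lc=-40+.5*(s[i,0]+s[i,2]/2)
p=np.array(tcp[:2])+lc*np.array([np.sin(yaw),-np.cos(yaw)])-[523.2,157]; print(st["time"],"knob phi",np.degrees(np.arctan2(p[1],p[0])),st["force"])
print(ctrl.sign_off())
E
```

```text
34.05 knob phi 55.174796283114354 [-0.06869732 -0.13816258  0.65423145]
the job is handed in; nothing more can be done
None
```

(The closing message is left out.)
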